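Set the movement tester's range and start it

TASK

On the movement tester, push the selector's upright tab round until it points squarely at the label with three pips. Then press the white start button all the way down with a fingertip and let it come back up. Only push: do not pinch the tab, do not press the button before the selector is set, and leave the loose things on the case and the bench where they are.

Things in the scene. Friction and masses are not known exactly. Their poses are not given: they have to be found in the camera images.
- pivot (a point): the selector's axis of rotation, at the level of the tester's flat top. The tester is a fixed grey case 250 x 280 mm, its top 50 mm above the bench; this point is the middle of the top. Its x axis points to the case's far edge (away from the robot at yaw 0), z up. The selector on it is a steel disc of 96 mm diameter whose face is 17 mm above the case top, with a brass hub (28 mm across, to 31 mm above the case top).
- selector (a joint): angle of the selector in rad, 0 when its tab points along the case's own -x, growing anticlockwise from above; stops at -1.75 and 1.75. A stiff friction bearing (0.12 N m, about 2 N at the tab), no spring and no clicks: it stays wherever it is left.
- tab_mid (a point): middle of the selector's only tab, 66 mm out from the axis and 34 mm above the case top. The tab is an upright black fin standing out radially from the disc: from 34 to 82 mm out from the axis, 12 mm thick, 10 to 58 mm above the case top. A white line runs along its top edge. Push on its broad sides.
- tab_aim (a point): the spot that the tab points at: on the tab's centre line carried outward to 105 mm from the axis, just over the case top (the labels' centres lie on the same circle). It turns with the tab.
- tab_face_a: the half of the tab, 6 mm thick, whose broad side faces the case's +y (left) when the selector reads 0; pushing on that side turns the selector anticlockwise seen from above (its value grows). Its origin is on the selector's axis at the case top.
- tab_face_b: the other half of the tab, 6 mm thick; pushing on its side turns the selector clockwise seen from above (its value falls). Its origin is on the selector's axis at the case top.
- start (a joint): travel of the start button in m: 0 up, 0.006 fully down; a spring brings it back up. About 4 N holds it fully down.
- start_top (a point): centre of the top face of the start button, a white round button 28 mm across in a black housing on the case top, 90 mm from the selector's axis towards the case's far edge. It is pressed straight down.
- label_one: round white label plate with one black pip, 40 mm across and 4 mm thick, fixed on the case top; origin under its centre, 105 mm from the selector's axis. The four labels stand 0.7 and 1.4 rad to either side of the case's -x direction; which one is where differs from run to run.
- label_two: round white label plate with two black pips side by side, 40 mm across and 4 mm thick, fixed on the case top; origin under its centre, 105 mm from the selector's axis. The four labels stand 0.7 and 1.4 rad to either side of the case's -x direction; which one is where differs from run to run.
- label_three: round white label plate with three black pips in a triangle, 40 mm across and 4 mm thick, fixed on the case top; origin under its centre, 105 mm from the selector's axis. The four labels stand 0.7 and 1.4 rad to either side of the case's -x direction; which one is where differs from run to run.
- label_four: round white label plate with four black pips in a square, 40 mm across and 4 mm thick, fixed on the case top; origin under its centre, 105 mm from the selector's axis. The four labels stand 0.7 and 1.4 rad to either side of the case's -x direction; which one is where differs from run to run.
- loupe: black eye loupe, a tapered barrel 34 mm across and 30 mm high, loose on the far left corner of the case; origin under its centre. To be left alone.
- screw_tin: round aluminium tin 40 mm across, 18 mm high, loose on the far right corner of the case; origin under its centre. To be left alone.
- oil_bottle: small green oil bottle 28 mm across, 60 mm high, loose on the bench; origin under its centre. To be left alone.
- parts_jar: glass jar 60 mm across, 55 mm high, loose on the bench; origin under its centre. To be left alone.
- winder: turned wooden stand 44 mm across, 45 mm high, loose on the bench; origin under its centre. To be left alone.
- screwdriver: screwdriver 140 mm long lying on the bench, its length along its x axis; origin near its middle, on the bench. To be left alone.
- pocket_watch: steel pocket watch 48 mm across, 13 mm thick, lying on the bench; origin under its centre. To be left alone.

How it is judged:
On the way, in this order (a step that is already met when the one before it is completed fails the run):
1. the tab points at the three-pip label (horizontal distance between tab_aim and label_three below 0.01 m and velocity of joint selector between -0.05 and 0.05 rad/s), for 0.2 s.
2. the start button is pressed down with the tab still pointing at the three-pip label (horizontal distance between tab_aim and label_three below 0.01 m and value of joint start above 0.0045 m and contact force between the fingers and start above 0.5 N), for 0.05 s.
At the end, for the whole second after the job is handed in: The tab points at the three-pip label (the spot it points at, 105 mm from the axis, is within 10 mm of the label's centre), the selector is at rest, and the start button has been pressed down at least 4.5 mm by the fingers and is up again (less than 1.5 mm down) (all of step 1 and value of joint start below 0.0015 m); the robot touches nothing.
It fails at once if the start button pressed while the tab does not point at the three-pip label (value of joint start above 0.003 m and not (horizontal distance between tab_aim and label_three below 0.01 m)).
It fails at once if the tab pinched: fingers pressing both of its sides at once (contact force between the fingers and tab_face_a above 2 N and contact force between the fingers and tab_face_b above 2 N).
It fails at once if a loose thing on the case or the bench moved, carried or lifted more than 15 mm (distance of any of loupe, screw_tin, oil_bottle, parts_jar, winder, screwdriver, pocket_watch from where it was at the start of the episode above 0.015 m).
It also fails if it takes over 54 s, if anything falls off the work surface, if the arm or the gripper's body presses on something with over 40 N, if the wrist force passes 120 N, or if a joint passes its speed limit or range.

ROBOT

A 6-joint arm with a two-finger parallel gripper is mounted at the origin on the work surface. World frame = base frame: x ahead of the robot, y to its left, z up, the work surface at z = 0. Lengths are in m, angles in rad, forces in N, time in s.
With the tool pointing down it reaches from about 0.3 to 0.85 m from the base axis. Payload 4.2 kg.
Tool frame: the origin (TCP) lies between the finger pads; the fingertips stand 8 mm ahead of it and the grasp point (between the pads) lies 11 mm behind it; z points along the fingers, y is the direction in which the jaws open and shut (so a half turn about z gives the same grasp; the last joint's range is limited). The gripper opens to 91 mm and grips with 3 to 60 N. Pads are 32 mm wide; open, the fingers measure 118 mm over their backs; the gripper's body (76 mm by 178 mm) begins 60 mm behind the grasp point.
Start: joints at [1.126, 0.32, 1.565, -0, 1.257, -0.02], TCP at [0.237, 0.524, 0.222] pointing down, gripper open.
Joint ranges: [-3.11, 3.11], [-0.84, 2.01], [0.21, 2.61], [-1.34, 4.49], [0.05, 2.63], [-2.56, 2.56]. Speed limits (rad/s): [2.57, 2.57, 3.14, 3.14, 3.14, 3.14].

INTERFACE

Orientations are given as a unit quaternion [x, y, z, w].
In Python, from bench import get_state, snapshot, finish_job, look_for, silhouettes gives the robot as it stands. The module is installed in compiled form; this text tells all that it offers.
- The arm moves only by the tool step_arm, never from a script. Its argument "increments" is a list of rows, each an object of numbers: "rx", "ry", "rz": the turn, a rotation vector about the tool's x, y, z in rad; "dx", "dy", "dz": the shift along the tool's x, y, z in cm; "claw": the finger opening in cm, from 0 to 9.12. A call has 1 to 20 rows; each row shifts and turns the pose as measured when the row begins, along the tool's axes as they then stand; what a row does not reach is not made up. A row lasts 1/10 s, in which the tool goes at most 50 mm and 8.59 degrees, less where a joint would pass 70% of its speed; a pose out of reach is approached as far as the arm can. A call is refused whole if a number of a shift passes 5 or a number of a turn 0.15, either way. A call with a gripper value outside its range is refused whole. The fingers move at their own pace and stop on an object; "grip_force" is the grip in N (left out, the last holds). Time passes only in rows, so rows that do not move let the fingers close. It gives the time, the measured TCP pose, the force and the opening at its end, in the units of the state.
- get_state(): the state, without advancing time (a new reading comes with each control period).
- snapshot(name): name is "scene" or "top" or "wrist"; returns a dict with "frame" (400x640x3 uint8, red, green, blue), "intrinsics" (3x3 intrinsics, pixels), "cam_to_world" (4x4, takes a point from camera to world coordinates). Camera axes: x right, y down, z forward; pixel columns grow to the right and rows downward; lengths in m; the calibration is good to about 2 mm. A picture is of the moment at which its call begins. There is no depth.
- finish_job(): hands the job in, once; it reports no verdict.
Trained networks look in the newest picture that a camera, given by its name, has taken for a name from the list of things; names that differ only in an ending like _2 or _b are one class to them, and where a whole thing is asked for, a point or a joint stands for the part that bears it (a point fixed in the world has none). Each returns a list of dicts, best first, with "score" (0 to 1); they miss things now and then, are a little off and sometimes report something else, mostly with a low value. They report only what shows in the picture. A call takes as long as a camera call.
- look_for(camera, label): "position" ([x, y, z] in m, in world coordinates, good to about 4 mm: the middle of the surface that is visible of it).
- silhouettes(camera, label): "pixels" (400x640 bool, what is visible of it).
The state is a dict: "clock": time; "joints": joint angles; "qd": joint speeds; "joint_torque": joint torques, N m; "tcp_pos": TCP position; "orientation": TCP orientation; "contact_force": force on the tool from outside, world axes, zero at the start; "wrist_torque": the same for the moment, N m; "gripper_width": finger opening in m.
Only numpy, scipy, OpenCV 4.12 (cv2) and the standard library are available. Lean on these libraries where they do the work, as an engineer would, in place of code of your own. Each camera call takes 0.05 s, during which the arm holds its last target.

## Working session

There is one attempt and no reset: what is moved stays moved. The work goes in short steps, Python scripts to look and compute and a tool call to move; the robot and the scene stay as the last step left them, time stands still between calls to the robot, and variables do not carry over. Pictures are saved under pics/ and viewed, and the job is handed in when it is done.

Besides the shell and the picture viewer there is one more tool, called after "Request:" as name(argument=value, ...), one argument or row to a line, values as JSON. step_arm: Moves the arm, as the interface text tells. Its arguments: {"type":"object","properties":{"increments":{"type":"array","items":{"type":"object","properties":{"rx":{"type":"number"},"ry":{"type":"number"},"rz":{"type":"number"},"dx":{"type":"number"},"dy":{"type":"number"},"dz":{"type":"number"},"claw":{"type":"number"}}}},"grip_force":{"type":"number"}},"required":["increments"]}

```bash
mkdir -p pics
python3 - <<'E'
from bench import *
import cv2,numpy as np
s=get_state()
print({k:np.round(v,3) for k,v in s.items()})
for n in("scene","top"):
    d=snapshot(n);cv2.imwrite(f"pics/{n}0.png",d["frame"][:,:,::-1]);np.savez(n+"0.npz",**d)
    print(n,np.round(d["intrinsics"],1).tolist(),np.round(d["cam_to_world"],3).tolist())
for l in("label_three","start_top","tab_mid"):
    print(l,[(np.round(r["position"],3),round(r["score"],2)) for r in look_for("top",l)])
E
```

```text
{'clock': np.float64(0.0), 'joints': array([ 1.126,  0.32 ,  1.566,  0.   ,  1.257, -0.02 ]), 'qd': array([-0.001, -0.001,  0.001,  0.001,  0.002, -0.001]), 'joint_torque': array([  0.   , -41.246, -23.197,   0.073,   0.046,  -0.   ]), 'tcp_pos': array([0.237, 0.523, 0.221]), 'orientation': array([ 0.211,  0.978, -0.001, -0.   ]), 'contact_force': array([ 0.111, -0.127,  0.002]), 'wrist_torque': array([-0.05 ,  0.007,  0.042]), 'gripper_width': np.float64(0.091)}
scene [[458.6, 0.0, 314.9], [0.0, 458.6, 202.5], [0.0, 0.0, 1.0]] [[-0.382, 0.612, -0.693, 1.244], [0.924, 0.259, -0.28, 0.29], [0.008, -0.747, -0.664, 0.79], [0.0, 0.0, 0.0, 1.0]]
top [[499.8, 0.0, 323.2], [0.0, 499.8, 200.4], [0.0, 0.0, 1.0]] [[0.005, -0.995, 0.102, 0.409], [-1.0, -0.007, -0.012, 0.006], [0.013, -0.101, -0.995, 1.337], [0.0, 0.0, 0.0, 1.0]]
label_three [(array([0.456, 0.016, 0.052]), 0.58)]
start_top [(array([ 0.622, -0.055,  0.07 ]), 0.44)]
tab_mid [(array([0.539, 0.064, 0.066]), 0.83)]
```

View pics/top0.png

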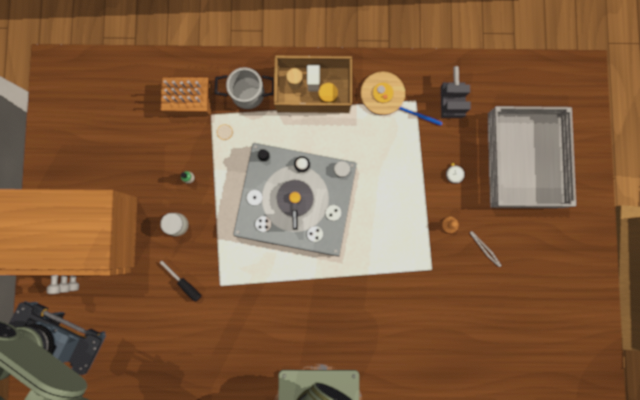

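View pics/scene0.png

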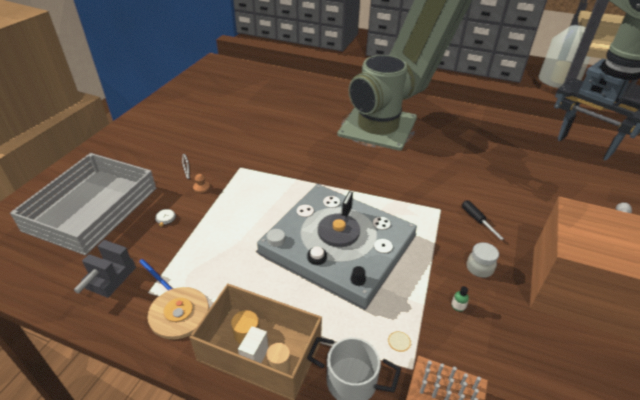

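Run:
```python
import cv2,numpy as np
d=np.load("top0.npz");f=d["frame"][100:270,220:430,::-1]
cv2.imwrite("pics/topcrop.png",cv2.resize(f,None,fx=3.5,fy=3.5,interpolation=cv2.INTER_CUBIC))
```

```text
(no output)
```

View pics/topcrop.png

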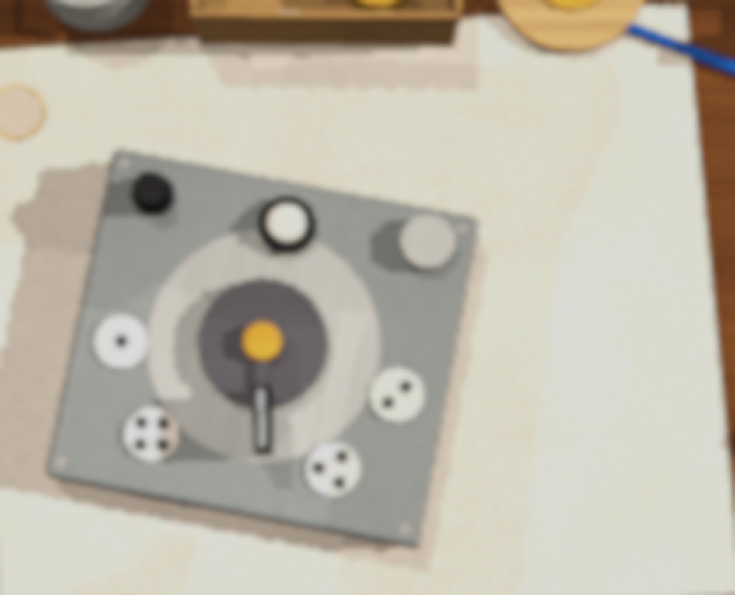

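The top view shows the case turned about -0.2 rad. The tab points straight down in the image, and label_three is at about (315,234), anticlockwise of the tab, so I'll push face_a from its +y side. Next I'll measure it accurately.

```bash
cat > h.py <<'E'
import numpy as np,cv2
def ray(d,u,v,z):
    K=d["intrinsics"];T=d["cam_to_world"]
    r=T[:3,:3]@np.linalg.inv(K)@np.array([u,v,1.]);o=T[:3,3]
    return (o+r*(z-o[2])/r[2])[:2]
def proj(d,P):
    K=d["intrinsics"];T=d["cam_to_world"]
    c=T[:3,:3].T@(np.asarray(P)-T[:3,3]);p=K@c;return p[:2]/p[2]
def fit(d,names,verbose=True):
    pass
E
python3 - <<'E'
from bench import *
from h import *
from scipy.optimize import least_squares
R={}
D={n:snapshot(n) for n in("top","scene")}
hz=dict(label_one=.054,label_two=.054,label_three=.054,label_four=.054)
for n in D:
  for l in hz:
    r=silhouettes(n,l)
    for q in r[:2]:
        m=q["pixels"];v,u=np.nonzero(m)
        if len(u): print(n,l,round(q["score"],2),len(u),np.round([u.mean(),v.mean()],1),np.round(ray(D[n],u.mean(),v.mean(),.054),4))
    if r:
        v,u=np.nonzero(r[0]["pixels"]);R[n,l]=(u.mean(),v.mean())
  for l,z in(("start_top",.07),("loupe",.08),("screw_tin",.068),("tab_mid",.1)):
    for q in look_for(n,l)[:2]: print(n,l,round(q["score"],2),np.round(q["position"],3))
# fit from my own crop pixels, top view
d=D["top"]
px={"one":(121,341),"four":(151,434),"three":(333,469),"two":(397.5,395)}
P={k:ray(d,220+(u+.5)/3.5-.5,100+(v+.5)/3.5-.5,.054) for k,(u,v) in px.items()}
ang={"two":1.4,"three":.7,"four":-.7,"one":-1.4}
f=lambda x:np.concatenate([x[:2]-.105*np.array([np.cos(x[2]+ang[k]),np.sin(x[2]+ang[k])])-P[k] for k in P])
s=least_squares(f,[.54,-.03,-.2]);print("fit",s.x,np.round(s.fun*1e3,1))
x,y,a=s.x
b=np.array([x+.09*np.cos(a),y+.09*np.sin(a)])
print("button pred",b,"hub img",ray(d,220+262/3.5,100+341/3.5,.081),"btn img",[ray(d,220+287/3.5,100+222/3.5,z) for z in(.065,.075)])
t0=ray(d,220+262/3.5,100+389/3.5,.108);t1=ray(d,220+262/3.5,100+450/3.5,.108)
print("tab ends",t0,t1)
for t in(t0,t1):
  w=t-s.x[:2];print(np.hypot(*w),np.arctan2(-w[1],-w[0])-a)
E
```

```text
top label_one 0.65 161 [254.5 197.1] [0.547  0.1676]
top label_one 0.31 302 [186.4 286.8] [0.318  0.3351]
top label_two 0.76 181 [333.1 212.1] [ 0.5095 -0.0352]
top label_three 0.64 176 [315.3 233.9] [0.4533 0.0103]
top label_four 0.61 166 [262.9 223.6] [0.4788 0.1449]
top loupe 0.46 [0.648 0.143 0.084]
top screw_tin 0.69 [ 0.473 -0.34   0.014]
top screw_tin 0.47 [ 0.622 -0.051  0.069]
top tab_mid 0.88 [0.54  0.064 0.062]
scene label_one 0.52 203 [382.5 245.6] [0.5494 0.1697]
scene label_one 0.17 150 [330.7 201.3] [0.4567 0.0127]
scene label_two 0.72 227 [164.7 216.9] [ 0.6588 -0.3234]
scene label_two 0.66 141 [304.6 210.4] [ 0.5114 -0.0326]
scene label_three 0.56 129 [330.4 201.6] [0.4583 0.0123]
scene label_four 0.69 1268 [339.4 226.2] [0.5295 0.0617]
scene label_four 0.68 186 [381.  223.2] [0.4828 0.1467]
scene start_top 0.5 [0.639 0.05  0.074]
scene start_top 0.34 [0.548 0.171 0.049]
scene loupe 0.6 [0.662 0.153 0.074]
scene loupe 0.55 [0.548 0.168 0.05 ]
scene screw_tin 0.57 [ 0.625 -0.054  0.071]
scene screw_tin 0.51 [0.549 0.173 0.047]
scene tab_mid 0.62 [0.547 0.071 0.065]
scene tab_mid 0.51 [ 0.486 -0.343  0.016]
fit [ 0.54527081  0.06331234 -0.18679589] [-0.1 -0.1  0.2 -0.4 -0.1  0.1  0.   0.4]
button pred [0.6337052 0.0465983] hub img [0.54395656 0.06248024] btn img [array([0.63388619, 0.04577528]), array([0.63211657, 0.04546523])]
tab ends [0.5070616  0.06089997] [0.46413913 0.06042857]
0.03828528300574916 0.249847965540139
0.08118291561595165 0.22232515936002076
```

Request:
step_arm(
  increments=[
    {"dx":-1.9,"dy":-3.4,"claw":0},
    {"dx":-1.9,"dy":-3.4,"claw":0},
    {"dx":-1.9,"dy":-3.4,"claw":0},
    {"dx":-1.9,"dy":-3.4,"claw":0},
    {"dx":-1.9,"dy":-3.4,"claw":0},
    {"dx":-1.9,"dy":-3.4,"claw":0},
    {"dx":-1.9,"dy":-3.4,"claw":0},
    {"rz":0.13},
    {"rz":0.13},
    {"rz":0.13},
    {"rz":0.13},
    {"rz":0.12},
  ],
  grip_force=20,
)

```text
$.increments[0]: bad value
```

```bash
cat > go.py <<'E'
import sys
from bench import get_state
import numpy as np
from scipy.spatial.transform import Rotation as Ro
def go(target,yawx=None):
    s=get_state();R=Ro.from_quat(s["orientation"]).as_matrix()
    d=R.T@(np.array(target)-s["tcp_pos"])*100
    print("t",round(s["clock"],2),"tcp",np.round(s["tcp_pos"],4),"tilt",np.round(R[:,2],3),"yawx",round(np.arctan2(R[1,0],R[0,0]),3),"grip",round(s["gripper_width"],3),"F",np.round(s["contact_force"],1),"tool delta cm",np.round(d,2),round(np.linalg.norm(d),2))
E
python3 -c "
from go import go
go([.479,.107,.16])"
```

```text
t 1.15 tcp [0.237  0.5239 0.222 ] tilt [ 0.  0. -1.] yawx 2.717 grip 0.091 F [-0.6  0.3 -0.1] tool delta cm [-39.24 -28.01   6.19] 48.61
```

Request:
step_arm(
  increments=[
    {"dx":-1.9,"dy":-3.4,"dz":0,"rx":0,"ry":0,"rz":0,"claw":0.1},
  ],
  grip_force=20,
)

```text
clock: 1.25
tcp_pos: [0.2405, 0.488, 0.2215]
orientation: [0.21, 0.978, 0.001, -0.0]
contact_force: [0.4, -0.5, -0.1]
gripper_width: 0.0864
```

Request:
step_arm(
  increments=[
    {"dx":-1.9,"dy":-3.4,"dz":0,"rx":0,"ry":0,"rz":0,"claw":0},
    {"dx":-1.9,"dy":-3.4,"dz":0,"rx":0,"ry":0,"rz":0,"claw":0},
    {"dx":-1.9,"dy":-3.4,"dz":0,"rx":0,"ry":0,"rz":0,"claw":0},
    {"dx":-1.9,"dy":-3.4,"dz":0,"rx":0,"ry":0,"rz":0,"claw":0},
    {"dx":-1.9,"dy":-3.4,"dz":0,"rx":0,"ry":0,"rz":0,"claw":0},
    {"dx":-1.9,"dy":-3.4,"dz":0,"rx":0,"ry":0,"rz":0,"claw":0},
    {"dx":0,"dy":0,"dz":0,"rx":0,"ry":0,"rz":0.13,"claw":0},
    {"dx":0,"dy":0,"dz":0,"rx":0,"ry":0,"rz":0.13,"claw":0},
    {"dx":0,"dy":0,"dz":0,"rx":0,"ry":0,"rz":0.13,"claw":0},
    {"dx":0,"dy":0,"dz":0,"rx":0,"ry":0,"rz":0.13,"claw":0},
    {"dx":0,"dy":0,"dz":0,"rx":0,"ry":0,"rz":0.13,"claw":0},
  ],
)

```text
clock: 2.35
tcp_pos: [0.2603, 0.2419, 0.2215]
orientation: [0.523, 0.853, 0.002, 0.001]
contact_force: [-0.0, -0.8, 0.4]
gripper_width: 0.0008
```

```bash
python3 -c "
from go import go
go([.479,.107,.16])"
```

```text
t 2.35 tcp [0.2603 0.2419 0.2215] tilt [ 0.005  0.003 -1.   ] yawx 2.042 grip 0.001 F [-0.  -0.8  0.4] tool delta cm [-21.95  13.34   6.21] 26.43
```

Request:
step_arm(
  increments=[
    {"dx":-3.15,"dy":1.9,"dz":0.9,"rx":0,"ry":0,"rz":0,"claw":0},
    {"dx":-3.15,"dy":1.9,"dz":0.9,"rx":0,"ry":0,"rz":0,"claw":0},
    {"dx":-3.15,"dy":1.9,"dz":0.9,"rx":0,"ry":0,"rz":0,"claw":0},
    {"dx":-3.15,"dy":1.9,"dz":0.9,"rx":0,"ry":0,"rz":0,"claw":0},
    {"dx":-3.15,"dy":1.9,"dz":0.9,"rx":0,"ry":0,"rz":0,"claw":0},
    {"dx":-3.15,"dy":1.9,"dz":0.9,"rx":0,"ry":0,"rz":0,"claw":0},
    {"dx":-3.15,"dy":1.9,"dz":0.9,"rx":0,"ry":0,"rz":0,"claw":0},
    {"dx":0,"dy":0,"dz":0,"rx":0,"ry":0,"rz":-0.04,"claw":0},
  ],
)

```text
clock: 3.15
tcp_pos: [0.489, 0.1022, 0.159]
orientation: [0.504, 0.863, 0.007, 0.003]
contact_force: [-0.8, 0.6, -0.2]
gripper_width: 0.0007
```

```bash
python3 -c "
from go import go
go([.479,.107,.083])
from bench import *
import cv2
for n in('scene','wrist'):
  d=snapshot(n);cv2.imwrite(f'pics/{n}1.png',d['frame'][:,:,::-1])
"
```

```text
t 3.15 tcp [0.489  0.1022 0.159 ] tilt [ 0.012  0.009 -1.   ] yawx 2.084 grip 0.001 F [-0.8  0.6 -0.2] tool delta cm [ 0.9  -0.75  7.59] 7.68
```

View pics/scene1.png

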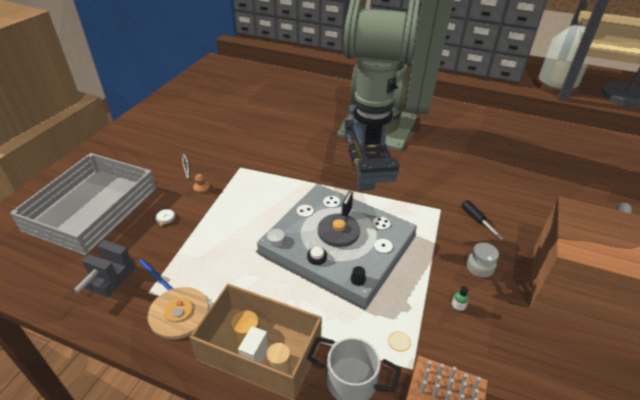

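View pics/wrist1.png

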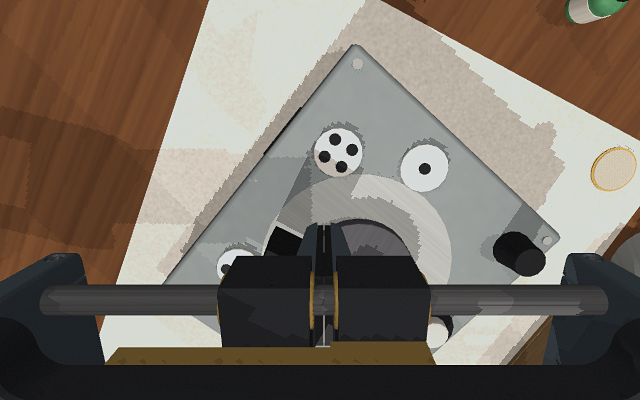

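Request:
step_arm(
  increments=[
    {"dx":1.1,"dy":-0.8,"dz":0.5,"rx":0,"ry":0,"rz":0,"claw":0},
    {"dx":0,"dy":0,"dz":2.4,"rx":0,"ry":0,"rz":0,"claw":0},
    {"dx":0,"dy":0,"dz":2.4,"rx":0,"ry":0,"rz":0,"claw":0},
    {"dx":0,"dy":0,"dz":2.2,"rx":0,"ry":0,"rz":0,"claw":0},
    {"dx":0,"dy":0,"dz":0,"rx":0,"ry":0,"rz":0,"claw":0},
  ],
)

```text
clock: 3.75
tcp_pos: [0.4682, 0.1137, 0.0839]
orientation: [0.504, 0.864, 0.008, 0.002]
contact_force: [-0.2, 0.3, 0.1]
gripper_width: 0.0002
```

```bash
python3 -c "
from go import go
go([.4782,.0511,.083])
from bench import *
import cv2
for n in('scene','wrist'):
  d=snapshot(n);cv2.imwrite(f'pics/{n}2.png',d['frame'][:,:,::-1] if n=='wrist' else cv2.resize(d['frame'][150:300,230:450,::-1],None,fx=3.5,fy=3.5))
"
```

```text
t 3.75 tcp [0.4682 0.1137 0.0839] tilt [ 0.012  0.011 -1.   ] yawx 2.085 grip 0.0 F [-0.2  0.3  0.1] tool delta cm [-5.94 -2.21  0.03] 6.34
```

View pics/scene2.png

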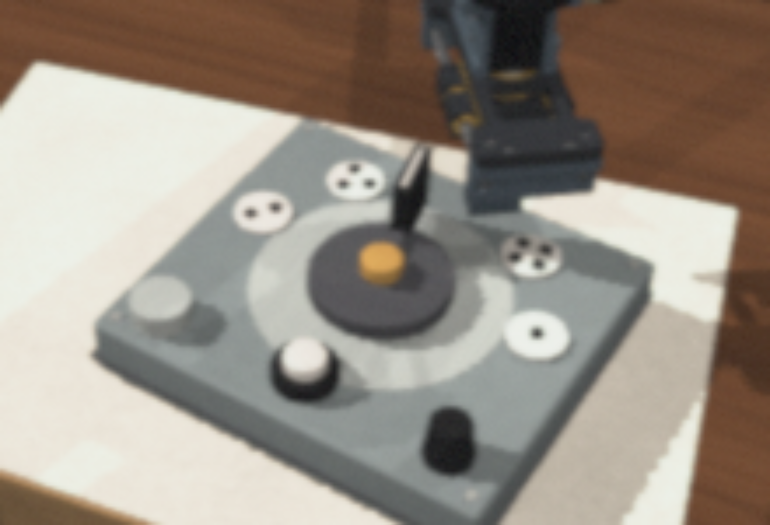

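View pics/wrist2.png

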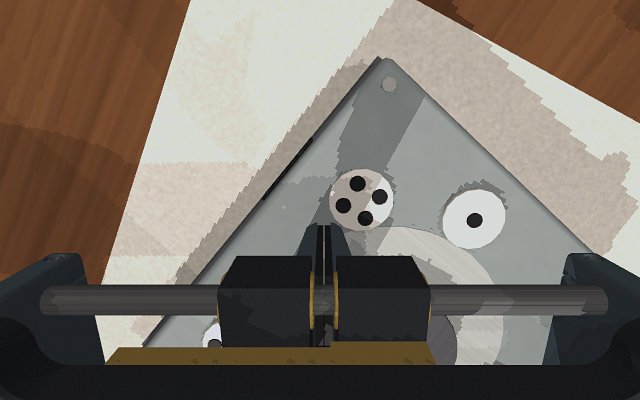

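Request:
step_arm(
  increments=[
    {"dx":-1.0,"dy":0.3,"dz":0,"rx":0,"ry":0,"rz":0,"claw":0},
    {"dx":-0.9,"dy":0.3,"dz":0,"rx":0,"ry":0,"rz":0,"claw":0},
    {"dx":-0.5,"dy":-0.34,"dz":0,"rx":0,"ry":0,"rz":0,"claw":0},
    {"dx":-0.5,"dy":-0.34,"dz":0,"rx":0,"ry":0,"rz":0,"claw":0},
    {"dx":-0.5,"dy":-0.34,"dz":0,"rx":0,"ry":0,"rz":0,"claw":0},
    {"dx":-0.5,"dy":-0.34,"dz":0,"rx":0,"ry":0,"rz":0,"claw":0},
    {"dx":-0.5,"dy":-0.34,"dz":0,"rx":0,"ry":0,"rz":0,"claw":0},
    {"dx":-0.5,"dy":-0.34,"dz":0,"rx":0,"ry":0,"rz":0,"claw":0},
    {"dx":-0.5,"dy":-0.34,"dz":0,"rx":0,"ry":0,"rz":0,"claw":0},
    {"dx":0,"dy":0,"dz":0,"rx":0,"ry":0,"rz":0,"claw":0},
  ],
)

```text
clock: 4.85
tcp_pos: [0.4857, 0.0551, 0.0905]
orientation: [0.505, 0.863, 0.014, 0.008]
contact_force: [0.4, 1.0, 0.1]
gripper_width: 0.0005
```

```bash
python3 -c "
from go import go
go([.4782,.0511,.083])
from bench import *
import cv2,numpy as np
for n in('scene','top'):
  d=snapshot(n);np.savez(n+'3.npz',**d)
  f=d['frame'][150:300,230:450,::-1] if n=='scene' else d['frame'][130:270,220:430,::-1]
  cv2.imwrite(f'pics/{n}3.png',cv2.resize(f,None,fx=3.5,fy=3.5,interpolation=cv2.INTER_CUBIC))
"
```

```text
t 4.85 tcp [0.4857 0.0551 0.0905] tilt [ 0.028  0.016 -0.999] yawx 2.084 grip 0.001 F [0.4 1.  0.1] tool delta cm [ 0.02 -0.87  0.73] 1.13
```

View pics/scene3.png

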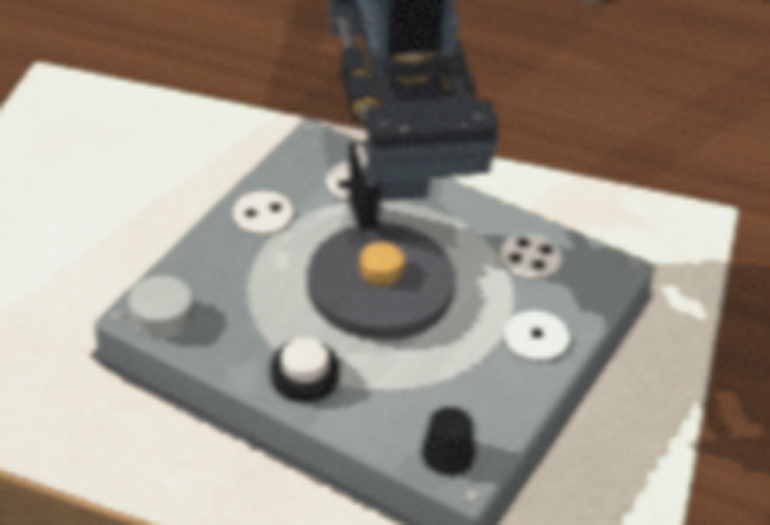

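View pics/top3.png

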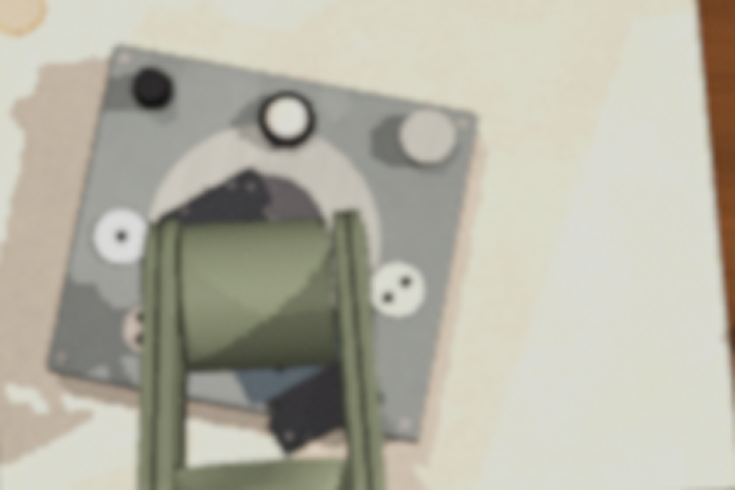

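```bash
cat > ov.py <<'E'
from h import *
def ov(npz,angs,out,piv=(.5485,.0655),a=-.187,box=(150,300,230,450)):
    d=np.load(npz);r0,r1,c0,c1=box;k=3.5
    im=cv2.resize(np.ascontiguousarray(d["frame"][r0:r1,c0:c1,::-1]),None,fx=k,fy=k,interpolation=cv2.INTER_CUBIC)
    tiles=[]
    for q,col in zip(angs,[(0,0,255),(0,255,0),(255,0,0)]):
        th=np.pi+a+q;u=np.array([np.cos(th),np.sin(th)]);n=np.array([-u[1],u[0]])
        def P(r,s,z): 
            p=proj(d,[*(np.array(piv)+r*u+s*n),.05+z]);return tuple(int(round(x)) for x in ((p-[c0,r0])*k+k/2))
        for z in(.01,.058):
            pts=[P(r,s,z) for r,s in((.034,-.006),(.082,-.006),(.082,.006),(.034,.006))]
            cv2.polylines(im,[np.array(pts)],True,col,1,cv2.LINE_AA)
        for r,s in((.034,-.006),(.082,-.006),(.082,.006),(.034,.006)): cv2.line(im,P(r,s,.01),P(r,s,.058),col,1,cv2.LINE_AA)
        for ang in(-1.4,-.7,.7,1.4):
            t=np.pi+a+ang;c=np.array(piv)+.105*np.array([np.cos(t),np.sin(t)])
            p=(proj(d,[*c,.054])-[c0,r0])*k+k/2;cv2.circle(im,tuple(int(v) for v in p),3,(255,0,255),-1)
    cv2.imwrite(out,im)
E
python3 -c "
from ov import ov
ov('scene0.npz',[.235],'pics/ov0.png')
ov('scene3.npz',[.7,.6],'pics/ov3.png')"
```

```text
(no output)
```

View pics/ov0.png

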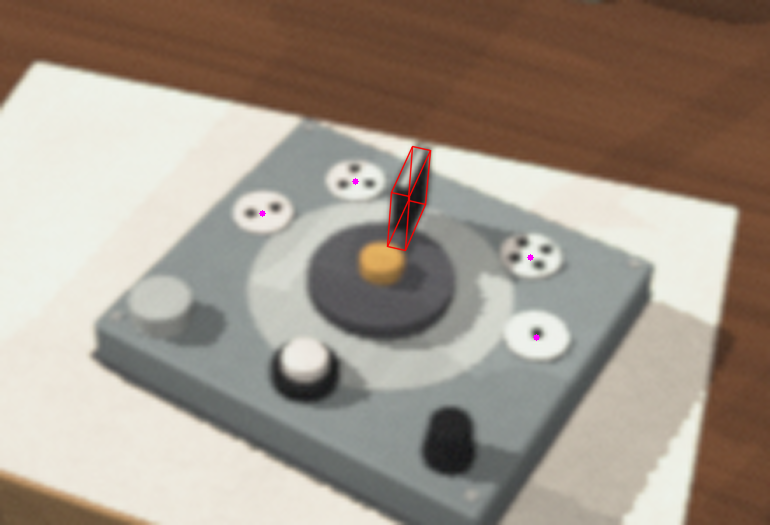

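View pics/ov3.png

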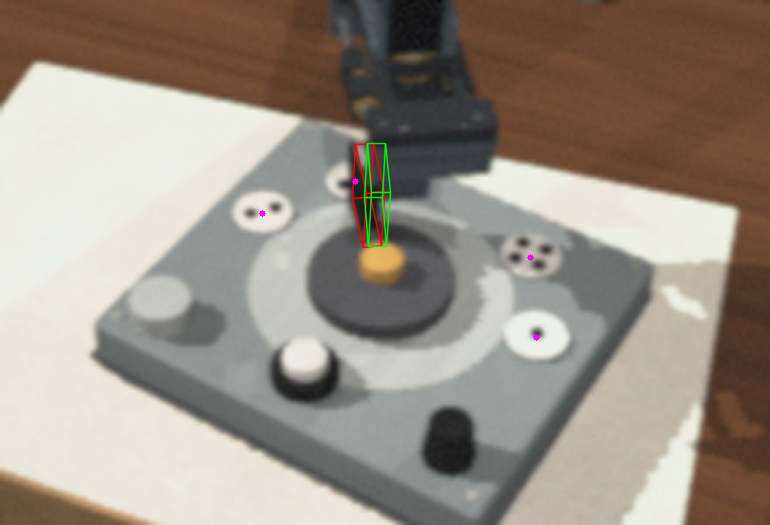

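It looks close to 0.7 already, so I'll back off and lift to check.

Request:
step_arm(
  increments=[
    {"dx":1.0,"dy":0,"dz":0,"rx":0,"ry":0,"rz":0,"claw":0},
    {"dx":2.0,"dy":0,"dz":0,"rx":0,"ry":0,"rz":0,"claw":0},
    {"dx":2.0,"dy":0,"dz":0,"rx":0,"ry":0,"rz":0,"claw":0},
    {"dx":1.5,"dy":0,"dz":-2.5,"rx":0,"ry":0,"rz":0,"claw":0},
    {"dx":1.5,"dy":0,"dz":-3.5,"rx":0,"ry":0,"rz":0,"claw":0},
    {"dx":3,"dy":0,"dz":-2,"rx":0,"ry":0,"rz":0,"claw":0},
    {"dx":3,"dy":0,"dz":0,"rx":0,"ry":0,"rz":0,"claw":0},
    {"dx":0,"dy":0,"dz":0,"rx":0,"ry":0,"rz":0,"claw":0},
  ],
)

```text
clock: 5.75
tcp_pos: [0.4084, 0.1821, 0.1723]
orientation: [0.504, 0.864, 0.012, 0.006]
contact_force: [-0.1, 0.1, -0.5]
gripper_width: 0.0009
```

```bash
python3 -c "
from go import go
go([.6345,.0475,.15])
from bench import *
import numpy as np
for n in('scene','top'):
  d=snapshot(n);np.savez(n+'4.npz',**d)
from ov import ov
ov('scene4.npz',[.7],'pics/ov4.png')
ov('top4.npz',[.7],'pics/ovt4.png',piv=(.5453,.0633),box=(130,270,220,430))
ov('top4.npz',[],'pics/t4.png',piv=(.5453,.0633),box=(130,270,220,430))
"
```

```text
t 5.75 tcp [0.4084 0.1821 0.1723] tilt [ 0.022  0.014 -1.   ] yawx 2.085 grip 0.001 F [-0.1  0.1 -0.5] tool delta cm [-22.84  13.01   2.55] 26.41
```

View pics/ov4.png

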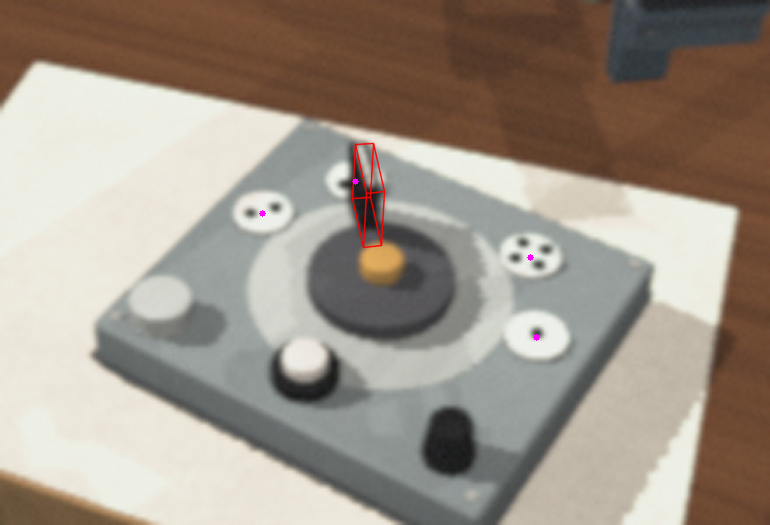

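View pics/ovt4.png

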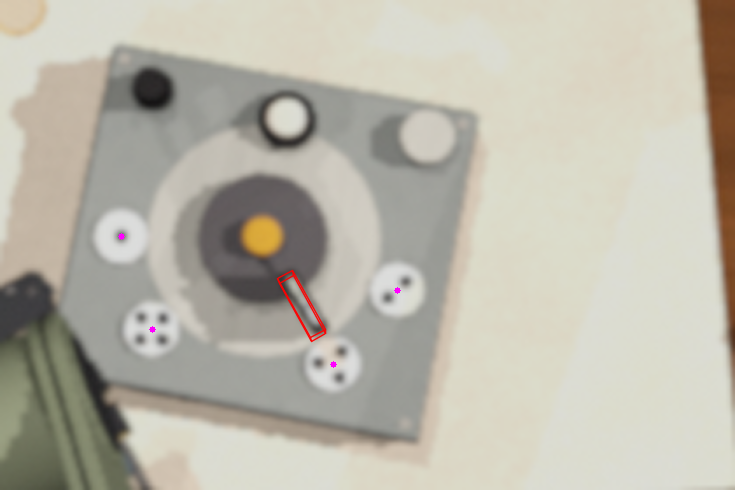

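View pics/t4.png

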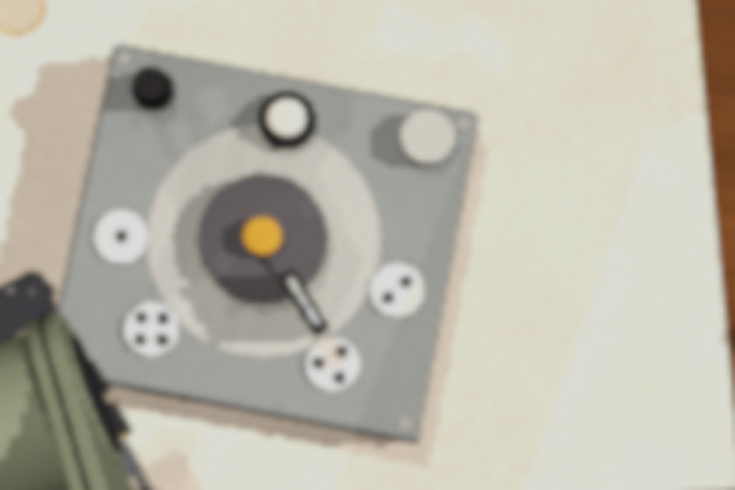

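Run:
```python
from h import *
from scipy.optimize import minimize
# match tab white line: bright pixels in top image, fit angle by rendering a line profile
piv0=np.array([.5453,.0633]);a=-.187
for f in("top0.npz","top4.npz"):
    d=np.load(f);g=cv2.cvtColor(d["frame"],cv2.COLOR_RGB2GRAY).astype(np.float32)
    best=[]
    for off in(-.002,-.001,0,.001,.002):   # sideways calib slack
      for q in np.arange(0,1.1,.01):
        th=np.pi+a+q;u=np.array([np.cos(th),np.sin(th)]);n=np.array([-u[1],u[0]])
        def L(s):
            p=np.array([proj(d,[*(piv0+r*u+(s+off)*n),.108]) for r in np.linspace(.042,.078,12)],np.float32)
            return cv2.remap(g,p[:,:1],p[:,1:],cv2.INTER_LINEAR).mean()
        best.append((L(0)-.5*(L(.004)+L(-.004)),round(q,2),off))
    best.sort(reverse=True);print(f,best[:6])
```

```text
top0.npz [(np.float32(34.097855), np.float64(0.24), -0.002), (np.float32(33.492912), np.float64(0.23), -0.001), (np.float32(33.479492), np.float64(0.21), 0), (np.float32(33.21965), np.float64(0.22), -0.001), (np.float32(32.719078), np.float64(0.25), -0.002), (np.float32(32.112305), np.float64(0.19), 0.001)]
top4.npz [(np.float32(36.63681), np.float64(0.76), -0.001), (np.float32(36.50447), np.float64(0.75), 0), (np.float32(36.418495), np.float64(0.73), 0.001), (np.float32(36.073242), np.float64(0.78), -0.002), (np.float32(35.993645), np.float64(0.74), 0), (np.float32(35.6019), np.float64(0.71), 0.002)]
```

Request:
step_arm(
  increments=[
    {"dx":0,"dy":0,"dz":-2,"rx":0.026,"ry":0,"rz":0,"claw":0},
    {"dx":-3.8,"dy":-0.25,"dz":-0.5,"rx":0,"ry":0,"rz":0,"claw":0},
    {"dx":-3.8,"dy":-0.25,"dz":-0.5,"rx":0,"ry":0,"rz":0,"claw":0},
    {"dx":-3.8,"dy":-0.25,"dz":-0.5,"rx":0,"ry":0,"rz":0,"claw":0},
    {"dx":-3.8,"dy":-0.25,"dz":-0.5,"rx":0,"ry":0,"rz":0,"claw":0},
    {"dx":-3.8,"dy":-0.25,"dz":-0.5,"rx":0,"ry":0,"rz":0,"claw":0},
    {"dx":-3.8,"dy":-0.25,"dz":-0.5,"rx":0,"ry":0,"rz":0,"claw":0},
    {"dx":0,"dy":0,"dz":0,"rx":0,"ry":0,"rz":0,"claw":0},
  ],
)

```text
clock: 6.65
tcp_pos: [0.5111, -0.0406, 0.2189]
orientation: [0.505, 0.863, -0.006, -0.002]
contact_force: [-0.5, 0.7, -0.2]
gripper_width: 0.0008
```

```bash
python3 -c "
from go import go
go([.6345,.0475,.15])
from bench import *
import numpy as np,cv2
d=snapshot('wrist');np.savez('wrist5.npz',**d);cv2.imwrite('pics/wrist5.png',d['frame'][:,:,::-1])
"
```

```text
t 6.65 tcp [ 0.5111 -0.0406  0.2189] tilt [-0.009 -0.008 -1.   ] yawx 2.082 grip 0.001 F [-0.5  0.7 -0.2] tool delta cm [ 1.66 15.15  6.71] 16.65
```

View pics/wrist5.png

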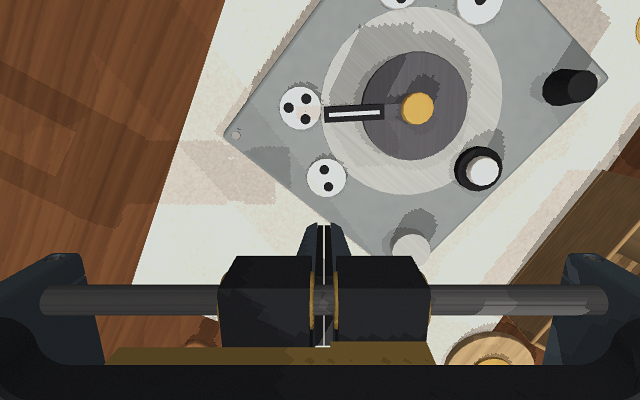

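The wrist view is sharp. It shows label three at (300,107), the tab's white line from about (329,115) to (381,112), the hub at (418,108) and the button at (484,171).

Run:
```python
from h import *
from scipy.optimize import least_squares
d=dict(np.load("wrist5.npz"));im=d["frame"]
g=cv2.cvtColor(im,cv2.COLOR_RGB2GRAY)
def centroid(c,r,lo=195):
    m=np.zeros_like(g);cv2.circle(m,c,r,255,-1);b=((g>lo)&(m>0)).astype(np.uint8)
    cs,_=cv2.findContours(b,cv2.RETR_EXTERNAL,cv2.CHAIN_APPROX_NONE);k=max(cs,key=cv2.contourArea);return cv2.fitEllipse(cv2.convexHull(k))
for n,c in(("three",(300,107)),("two",(326,178))): print(n,centroid(c,25))
m=np.zeros_like(g);cv2.rectangle(m,(325,108),(384,121),255,-1);v,u=np.nonzero((g>150)&(m>0));print("line",len(u),u.min(),u.max(),np.polyfit(u,v,1),u.mean(),v.mean())
hsv=cv2.cvtColor(im,cv2.COLOR_RGB2HSV);b=((hsv[...,1]>120)&(hsv[...,2]>120)).astype(np.uint8);b[:, :395]=0;b[:,440:]=0;b[:85]=0;b[130:]=0
v2,u2=np.nonzero(b);print("hub",u2.mean(),v2.mean())
e3=centroid((300,107),25)[0];e2=centroid((326,178),25)[0]
P3=ray(d,*e3,.054);P2=ray(d,*e2,.054);H=ray(d,u2.mean(),v2.mean(),.081);B=ray(d,484,171,.07)
p=np.polyfit(u,v,1);ends=[ray(d,x,np.polyval(p,x),.108) for x in(u.min(),u.max())]
print("P3",P3,"P2",P2,"hub",H,"btn",B,"ends",ends)
t=ends[0]-ends[1];dirA=np.arctan2(t[1],t[0]);l=P3-H;print("tab dir",dirA,"label dir",np.arctan2(l[1],l[0]),np.hypot(*l),"ang hub->tab mid",np.arctan2(*((ends[0]+ends[1])/2-H)[::-1]))
print("aim",H+.105*t/np.hypot(*t),"dist",np.hypot(*(H+.105*t/np.hypot(*t)-P3)), [np.hypot(*(e-H)) for e in ends],"hub-btn",np.hypot(*(B-H)), "yaw",np.arctan2(*(B-H)[::-1]))
```

```text
three ((299.81005859375, 107.63883972167969), (40.41185760498047, 42.47771072387695), 166.57803344726562)
two ((326.04034423828125, 177.31234741210938), (37.62395477294922, 38.517982482910156), 92.76731872558594)
line 203 329 379 [-5.53276531e-02  1.32740314e+02] 354.1182266009852 113.14778325123153
hub 417.2054794520548 108.21046077210461
P3 [0.45447769 0.01250659] P2 [ 0.50938033 -0.03414524] hub [0.54526358 0.06352889] btn [0.63484552 0.0478768 ] ends [array([0.48056585, 0.02226387]), array([0.51409515, 0.04354194])]
tab dir -2.5761116483575877 label dir -2.629577869963423 0.1041410229238028 ang hub->tab mid -2.573037455133981
aim [0.45660883 0.00726758] dist 0.005655885371281463 [np.float64(0.07673720610763583), np.float64(0.03702632844566534)] hub-btn 0.0909390537855343 yaw -0.17297759490827688
```

The wrist measurement agrees with the top view: the tab is about 0.05 rad (5.6 mm) too far. That's inside tolerance, but I'll nudge it back gently from the other side.

Request:
step_arm(
  increments=[
    {"dx":2.4,"dy":2.0,"dz":2,"rx":-0.012,"ry":0,"rz":0,"claw":0},
    {"dx":0,"dy":0,"dz":3,"rx":0,"ry":0,"rz":0,"claw":0},
    {"dx":0,"dy":0,"dz":3,"rx":0,"ry":0,"rz":0,"claw":0},
    {"dx":0,"dy":0,"dz":2,"rx":0,"ry":0,"rz":0,"claw":0},
    {"dx":0,"dy":0,"dz":0,"rx":0,"ry":0,"rz":0,"claw":0},
  ],
)

```text
clock: 7.2
tcp_pos: [0.5119, -0.0068, 0.113]
orientation: [0.506, 0.862, -0.001, -0.003]
contact_force: [1.6, 0.1, -0.2]
gripper_width: 0.0005
```

```bash
python3 -c "
from go import go
go([.5037,.0113,.086])"
```

```text
t 7.2 tcp [ 0.5119 -0.0068  0.113 ] tilt [-0.006  0.001 -1.   ] yawx 2.08 grip 0.0 F [ 1.6  0.1 -0.2] tool delta cm [1.97 0.18 2.71] 3.36
```

Request:
step_arm(
  increments=[
    {"dx":-0.3,"dy":0.2,"dz":1.5,"rx":0,"ry":0,"rz":0,"claw":0},
    {"dx":0,"dy":0,"dz":1.2,"rx":0,"ry":0,"rz":0,"claw":0},
    {"dx":0,"dy":0,"dz":0,"rx":0,"ry":0,"rz":0,"claw":0},
    {"dx":0.5,"dy":0,"dz":0,"rx":0,"ry":0,"rz":0,"claw":0},
    {"dx":0.5,"dy":0,"dz":0,"rx":0,"ry":0,"rz":0,"claw":0},
    {"dx":0,"dy":0,"dz":0,"rx":0,"ry":0,"rz":0,"claw":0},
  ],
)

```text
clock: 7.8
tcp_pos: [0.5099, 0.0023, 0.0883]
orientation: [0.506, 0.863, -0.0, -0.002]
contact_force: [0.2, 0.3, 0.2]
gripper_width: 0.0003
```

```bash
python3 -c "
from go import go
go([.5037,.0113,.086])"
```

```text
t 7.8 tcp [0.5099 0.0023 0.0883] tilt [-0.003  0.001 -1.   ] yawx 2.081 grip 0.0 F [0.2 0.3 0.2] tool delta cm [ 1.08 -0.11  0.23] 1.11
```

Request:
step_arm(
  increments=[
    {"dx":0.3,"dy":0,"dz":0,"rx":0,"ry":0,"rz":0,"claw":0},
    {"dx":0.3,"dy":0,"dz":0,"rx":0,"ry":0,"rz":0,"claw":0},
    {"dx":0.2,"dy":0,"dz":0,"rx":0,"ry":0,"rz":0,"claw":0},
    {"dx":0.2,"dy":0,"dz":0,"rx":0,"ry":0,"rz":0,"claw":0},
    {"dx":0,"dy":0,"dz":0,"rx":0,"ry":0,"rz":0,"claw":0},
  ],
)

```text
clock: 8.3
tcp_pos: [0.5054, 0.0118, 0.0898]
orientation: [0.505, 0.863, 0.0, 0.0]
contact_force: [-0.1, -0.0, -0.8]
gripper_width: 0.0006
```

```bash
python3 -c "
from go import go
go([.5037,.0113,.086])
from bench import *
import numpy as np,cv2
d=snapshot('wrist');cv2.imwrite('pics/wrist6.png',d['frame'][:,:,::-1])
d=snapshot('scene');np.savez('scene6.npz',**d)
from ov import ov
ov('scene6.npz',[.7],'pics/ov6.png')
"
```

```text
t 8.3 tcp [0.5054 0.0118 0.0898] tilt [ 0.  0. -1.] yawx 2.082 grip 0.001 F [-0.1 -0.  -0.8] tool delta cm [ 0.04 -0.17  0.38] 0.42
```

View pics/wrist6.png

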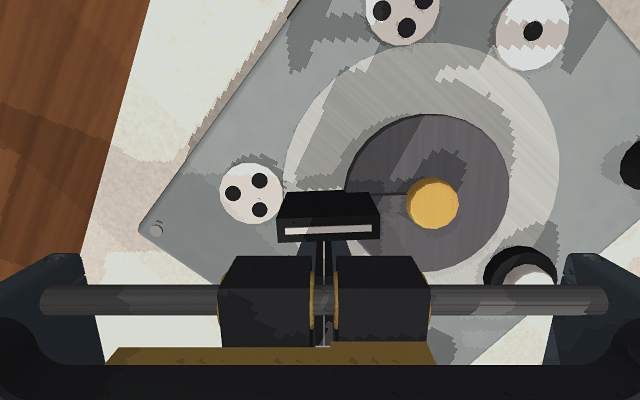

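View pics/ov6.png

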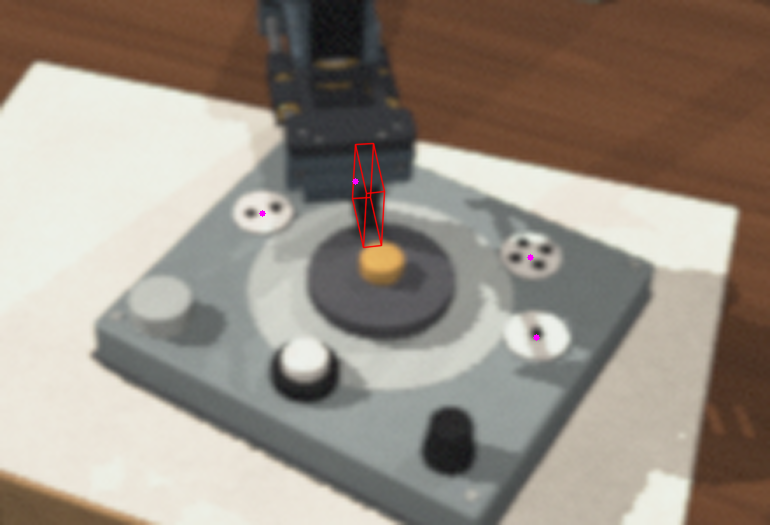

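Request:
step_arm(
  increments=[
    {"dx":0.2,"dy":0,"dz":0,"rx":0,"ry":0,"rz":0,"claw":0},
    {"dx":0.2,"dy":0,"dz":0,"rx":0,"ry":0,"rz":0,"claw":0},
    {"dx":0,"dy":0,"dz":0,"rx":0,"ry":0,"rz":0,"claw":0},
  ],
)

```text
clock: 8.7
tcp_pos: [0.5035, 0.0146, 0.0898]
orientation: [0.505, 0.863, -0.0, 0.0]
contact_force: [-0.1, -1.1, -0.1]
gripper_width: 0.0004
```

```bash
cat > wl.py <<'E'
from go import go
from bench import *
from h import *
import sys
def wl(box,out):
    d=snapshot('wrist');im=d['frame'];cv2.imwrite(out,im[:,:,::-1]);g=cv2.cvtColor(im,cv2.COLOR_RGB2GRAY)
    m=np.zeros_like(g);cv2.rectangle(m,box[:2],box[2:],255,-1)
    b=((g>140)&(m>0)).astype(np.uint8);n,l,st,_=cv2.connectedComponentsWithStats(b)
    asp=[(s[2]/max(s[3],1))*(s[4]>60) for s in st[1:]];i=1+int(np.argmax(asp));v,u=np.nonzero(l==i);p=np.polyfit(u,v,1)
    e=[ray(d,x,np.polyval(p,x),.108) for x in(u.min(),u.max())];t=e[0]-e[1]
    H=np.array([.5453,.0634])
    print("px",u.min(),u.max(),p,"r",[round(np.hypot(*(k-H)),4) for k in e],"err by dir",np.arctan2(t[1],t[0])+2.629,"by mid",np.arctan2(*((e[0]+e[1])/2-H)[::-1])+2.629)
E
python3 -c "
from wl import *
go([.5037,.0113,.086]);wl((278,205,380,245),'pics/wrist7.png')"
```

```text
t 8.7 tcp [0.5035 0.0146 0.0898] tilt [ 0.    -0.001 -1.   ] yawx 2.082 grip 0.0 F [-0.1 -1.1 -0.1] tool delta cm [-0.29 -0.14  0.38] 0.5
px 285 371 [9.73506146e-03 2.27080606e+02] r [np.float64(0.0772), np.float64(0.0371)] err by dir -0.011429660312286316 by mid -0.006443409568782865
```

View pics/wrist7.png

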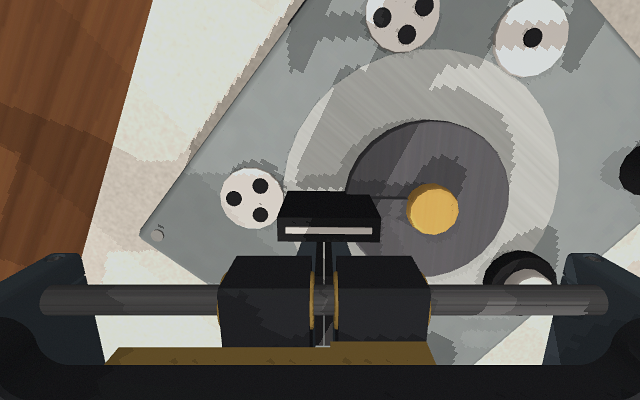

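The error is now about -0.01 rad. I'll retreat and move above the button.

Request:
step_arm(
  increments=[
    {"dx":-1.0,"dy":0,"dz":0,"rx":0,"ry":0,"rz":0,"claw":0},
    {"dx":-1.5,"dy":0,"dz":0,"rx":0,"ry":0,"rz":0,"claw":0},
    {"dx":-1.0,"dy":0,"dz":-2,"rx":0,"ry":0,"rz":0,"claw":0},
    {"dx":0,"dy":0,"dz":-3,"rx":0,"ry":0,"rz":0,"claw":0},
    {"dx":0,"dy":0,"dz":-3,"rx":0,"ry":0,"rz":0,"claw":0},
    {"dx":-0.6,"dy":0,"dz":-2,"rx":0,"ry":0,"rz":0,"claw":0},
    {"dx":0,"dy":0,"dz":0,"rx":0,"ry":0,"rz":0,"claw":0},
  ],
)

```text
clock: 9.45
tcp_pos: [0.5273, -0.0272, 0.1923]
orientation: [0.507, 0.862, -0.0, -0.001]
contact_force: [-0.0, 0.5, -0.8]
gripper_width: 0.0006
```

```bash
python3 -c "
from wl import *
go([.6345,.047,.14]);wl((322,60,400,145),'pics/wrist8.png')"
```

```text
t 9.45 tcp [ 0.5273 -0.0272  0.1923] tilt [-0.001  0.    -1.   ] yawx 2.079 grip 0.001 F [-0.   0.5 -0.8] tool delta cm [ 1.27 12.98  5.22] 14.04
px 322 354 [2.14852982e-03 1.14236561e+02] r [np.float64(0.0599), np.float64(0.0369)] err by dir -0.006344612900847757 by mid -0.012206654439447906
```

View pics/wrist8.png

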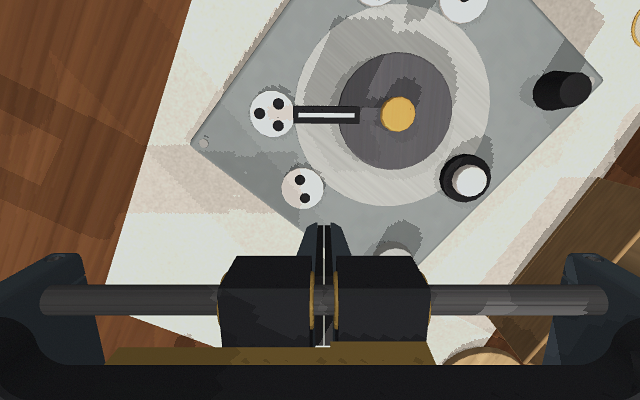

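Request:
step_arm(
  increments=[
    {"dx":0.3,"dy":3.25,"dz":0,"rx":0,"ry":0,"rz":0,"claw":0},
    {"dx":0.3,"dy":3.25,"dz":0,"rx":0,"ry":0,"rz":0,"claw":0},
    {"dx":0.3,"dy":3.25,"dz":0,"rx":0,"ry":0,"rz":0,"claw":0},
    {"dx":0.3,"dy":3.0,"dz":1,"rx":0,"ry":0,"rz":0,"claw":0},
    {"dx":0,"dy":0,"dz":2,"rx":0,"ry":0,"rz":0,"claw":0},
    {"dx":0,"dy":0,"dz":1.5,"rx":0,"ry":0,"rz":0,"claw":0},
    {"dx":0,"dy":0,"dz":0,"rx":0,"ry":0,"rz":0,"claw":0},
  ],
)

```text
clock: 10.2
tcp_pos: [0.6304, 0.0464, 0.1305]
orientation: [0.508, 0.861, -0.005, -0.01]
contact_force: [-0.6, -0.5, -0.2]
gripper_width: 0.0004
```

```bash
python3 -c "
from go import *
go([.6345,.047,.10])
from bench import *
import cv2
d=snapshot('scene');f=d['frame'][150:300,230:450,::-1]
cv2.imwrite('pics/s9.png',cv2.resize(f,None,fx=3.5,fy=3.5,interpolation=cv2.INTER_CUBIC))"
```

```text
t 10.2 tcp [0.6304 0.0464 0.1305] tilt [-0.022  0.002 -1.   ] yawx 2.076 grip 0.0 F [-0.6 -0.5 -0.2] tool delta cm [-0.18  0.45  3.04] 3.08
```

View pics/s9.png

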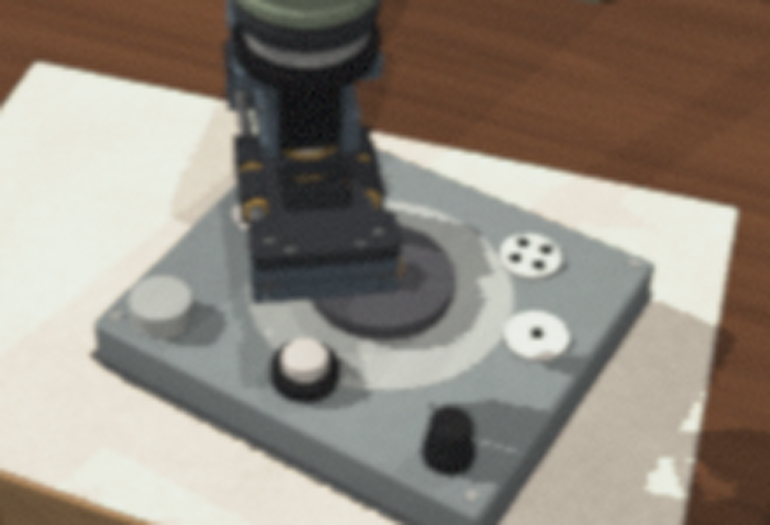

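Request:
step_arm(
  increments=[
    {"dx":-0.2,"dy":0.4,"dz":0.5,"rx":-0.018,"ry":-0.012,"rz":0,"claw":0},
    {"dx":0,"dy":0,"dz":1.0,"rx":0,"ry":0,"rz":0,"claw":0},
    {"dx":0,"dy":0,"dz":1.0,"rx":0,"ry":0,"rz":0,"claw":0},
    {"dx":0,"dy":0,"dz":0.5,"rx":0,"ry":0,"rz":0,"claw":0},
    {"dx":0,"dy":0,"dz":0,"rx":0,"ry":0,"rz":0,"claw":0},
  ],
)

```text
clock: 10.75
tcp_pos: [0.6347, 0.0454, 0.0996]
orientation: [0.509, 0.861, -0.0, -0.0]
contact_force: [-0.8, 0.0, 0.3]
gripper_width: 0.0003
```

```bash
python3 -c "
from go import *
go([.6345,.047,.08])"
```

```text
t 10.75 tcp [0.6347 0.0454 0.0996] tilt [-0. -0. -1.] yawx 2.074 grip 0.0 F [-0.8  0.   0.3] tool delta cm [0.15 0.06 1.96] 1.97
```

Request:
step_arm(
  increments=[
    {"dx":0.1,"dy":0,"dz":0.4,"rx":0,"ry":0,"rz":0,"claw":0},
    {"dx":0,"dy":0,"dz":0.4,"rx":0,"ry":0,"rz":0,"claw":0},
    {"dx":0,"dy":0,"dz":0.3,"rx":0,"ry":0,"rz":0,"claw":0},
  ],
)

```text
clock: 11.05
tcp_pos: [0.6349, 0.0463, 0.0889]
orientation: [0.509, 0.861, 0.0, 0.001]
contact_force: [0.3, 0.5, 1.3]
gripper_width: 0.0004
```

Request:
step_arm(
  increments=[
    {"dx":0,"dy":0,"dz":0.2,"rx":0,"ry":0,"rz":0,"claw":0},
    {"dx":0,"dy":0,"dz":0.2,"rx":0,"ry":0,"rz":0,"claw":0},
  ],
)

```text
clock: 11.25
tcp_pos: [0.6349, 0.0463, 0.0846]
orientation: [0.509, 0.861, 0.0, 0.001]
contact_force: [-0.5, -0.6, 0.1]
gripper_width: 0.0006
```

Request:
step_arm(
  increments=[
    {"dx":0,"dy":0,"dz":0.2,"rx":0,"ry":0,"rz":0,"claw":0},
    {"dx":0,"dy":0,"dz":0.2,"rx":0,"ry":0,"rz":0,"claw":0},
  ],
)

```text
clock: 11.45
tcp_pos: [0.6351, 0.0463, 0.0804]
orientation: [0.509, 0.861, 0.001, 0.001]
contact_force: [0.3, -0.4, 0.2]
gripper_width: 0.0004
```

Request:
step_arm(
  increments=[
    {"dx":0,"dy":0,"dz":0.2,"rx":0,"ry":0,"rz":0,"claw":0},
    {"dx":0,"dy":0,"dz":0.2,"rx":0,"ry":0,"rz":0,"claw":0},
  ],
)

```text
clock: 11.65
tcp_pos: [0.6351, 0.0463, 0.0766]
orientation: [0.509, 0.861, 0.001, 0.001]
contact_force: [-1.2, 0.3, 2.9]
gripper_width: 0.0005
```

Request:
step_arm(
  increments=[
    {"dx":0,"dy":0,"dz":0.2,"rx":0,"ry":0,"rz":0,"claw":0},
    {"dx":0,"dy":0,"dz":0.2,"rx":0,"ry":0,"rz":0,"claw":0},
  ],
)

```text
clock: 11.85
tcp_pos: [0.6351, 0.0464, 0.0741]
orientation: [0.509, 0.861, 0.001, 0.001]
contact_force: [-5.0, -0.1, 15.3]
gripper_width: 0.0004
```

Request:
step_arm(
  increments=[
    {"dx":0,"dy":0,"dz":0.15,"rx":0,"ry":0,"rz":0,"claw":0},
  ],
)

```text
clock: 11.95
tcp_pos: [0.6351, 0.0463, 0.0741]
orientation: [0.509, 0.861, 0.001, 0.001]
contact_force: [-3.9, -0.4, 10.9]
gripper_width: 0.0005
```

```bash
python3 -c "
from go import *
go([.6345,.047,.08])
from bench import *
import cv2
d=snapshot('scene');f=d['frame'][200:290,280:400,::-1]
cv2.imwrite('pics/s10.png',cv2.resize(f,None,fx=6,fy=6,interpolation=cv2.INTER_CUBIC))"
```

```text
t 11.95 tcp [0.6351 0.0463 0.0741] tilt [ 0.003  0.    -1.   ] yawx 2.074 grip 0.0 F [-3.9 -0.4 10.9] tool delta cm [ 0.09 -0.02 -0.59] 0.59
```

View pics/s10.png

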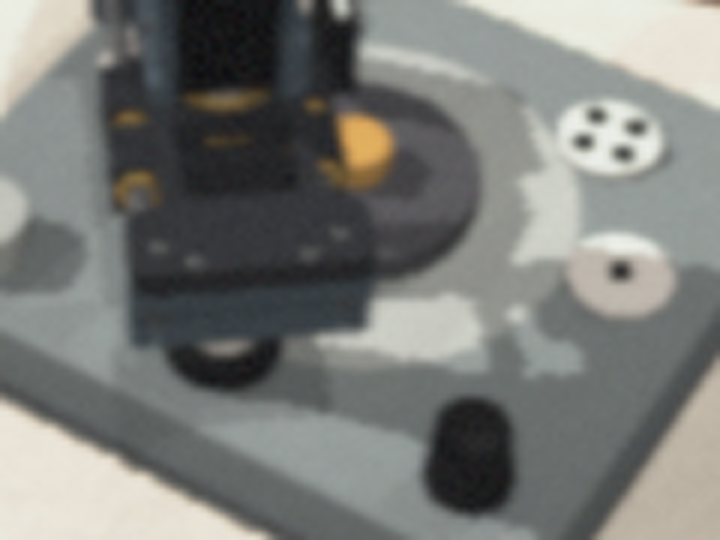

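Request:
step_arm(
  increments=[
    {"dx":0,"dy":0,"dz":0.3,"rx":0,"ry":0,"rz":0,"claw":0},
  ],
)

```text
clock: 12.1
tcp_pos: [0.6351, 0.0463, 0.074]
orientation: [0.509, 0.861, 0.001, 0.002]
contact_force: [-6.7, -1.0, 21.7]
gripper_width: 0.0009
```

Request:
step_arm(
  increments=[
    {"dx":0,"dy":0,"dz":-0.15,"rx":0,"ry":0,"rz":0,"claw":0},
  ],
)

```text
clock: 12.2
tcp_pos: [0.6351, 0.0463, 0.0766]
orientation: [0.509, 0.861, 0.001, 0.002]
contact_force: [-1.9, -0.0, 2.6]
gripper_width: 0.0003
```

Request:
step_arm(
  increments=[
    {"dx":0,"dy":0,"dz":-0.1,"rx":0,"ry":0,"rz":0,"claw":0},
  ],
)

```text
clock: 12.3
tcp_pos: [0.6352, 0.0463, 0.0782]
orientation: [0.509, 0.861, 0.002, 0.002]
contact_force: [-0.3, 0.1, 1.6]
gripper_width: 0.0004
```

Request:
step_arm(
  increments=[
    {"dx":0,"dy":0,"dz":-0.1,"rx":0,"ry":0,"rz":0,"claw":0},
  ],
)

```text
clock: 12.4
tcp_pos: [0.6352, 0.0463, 0.0792]
orientation: [0.509, 0.861, 0.002, 0.002]
contact_force: [-0.8, -0.5, 0.2]
gripper_width: 0.0004
```

Request:
step_arm(
  increments=[
    {"dx":0,"dy":0,"dz":-0.15,"rx":0,"ry":0,"rz":0,"claw":0},
  ],
)

```text
clock: 12.5
tcp_pos: [0.6352, 0.0463, 0.0804]
orientation: [0.509, 0.861, 0.002, 0.002]
contact_force: [0.5, -0.2, 0.4]
gripper_width: -0.0001
```

Request:
step_arm(
  increments=[
    {"dx":0,"dy":0,"dz":-0.15,"rx":0,"ry":0,"rz":0,"claw":0},
  ],
)

```text
clock: 12.6
tcp_pos: [0.6352, 0.0463, 0.0815]
orientation: [0.509, 0.861, 0.002, 0.002]
contact_force: [0.1, 0.7, -0.4]
gripper_width: 0.0005
```

Request:
step_arm(
  increments=[
    {"dx":0,"dy":0,"dz":-0.15,"rx":0,"ry":0,"rz":0,"claw":0},
  ],
)

```text
clock: 12.7
tcp_pos: [0.6351, 0.0463, 0.0825]
orientation: [0.509, 0.861, 0.001, 0.002]
contact_force: [0.5, -0.1, -0.2]
gripper_width: 0.0003
```

The spring force fades out over about 6 mm of travel (z 0.074 to 0.080) and there was a hard stop at 22 N, so the press was full. I'll lift clear and do the final check.

Request:
step_arm(
  increments=[
    {"dx":0,"dy":0,"dz":-2,"rx":0,"ry":0,"rz":0,"claw":0},
    {"dx":0,"dy":0,"dz":-4,"rx":0,"ry":0,"rz":0,"claw":0},
    {"dx":0,"dy":0,"dz":-4,"rx":0,"ry":0,"rz":0,"claw":0},
    {"dx":0,"dy":-3.5,"dz":-2,"rx":0,"ry":0,"rz":0,"claw":0},
    {"dx":-1,"dy":-3.5,"dz":0,"rx":0,"ry":0,"rz":0,"claw":0},
    {"dx":-1,"dy":-3.5,"dz":0,"rx":0,"ry":0,"rz":0,"claw":0},
    {"dx":0,"dy":0,"dz":0,"rx":0,"ry":0,"rz":0,"claw":0},
    {"dx":0,"dy":0,"dz":0,"rx":0,"ry":0,"rz":0,"claw":0},
  ],
)

```text
clock: 13.5
tcp_pos: [0.5507, -0.0234, 0.2047]
orientation: [0.508, 0.861, 0.001, 0.002]
contact_force: [-0.2, -0.2, 0.7]
gripper_width: 0.0007
```

```bash
python3 -c "
from wl import *
go([.5273,-.0272,.2]);wl((315,60,420,165),'pics/wrist11.png')"
```

```text
t 13.5 tcp [ 0.5507 -0.0234  0.2047] tilt [ 0.004 -0.001 -1.   ] yawx 2.076 grip 0.001 F [-0.2 -0.2  0.7] tool delta cm [ 0.8  -2.24  0.46] 2.42
px 315 420 [-8.27524882e-02  1.82615382e+02] r [np.float64(0.0585), np.float64(0.0514)] err by dir 0.0748916196703906 by mid 1.5167612729715196
```

View pics/wrist11.png

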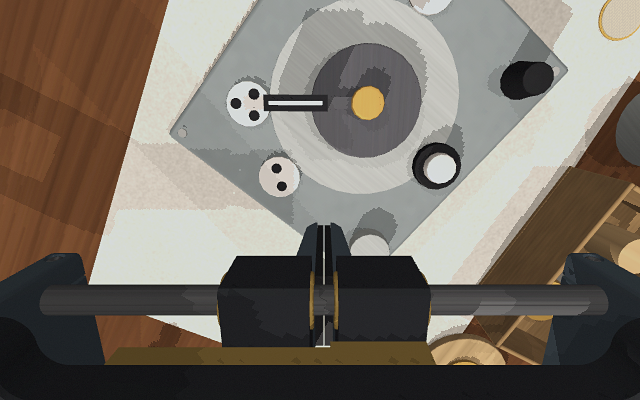

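That fit picked the wrong blob, because the search box missed the tab's line at (265–325,103). I'll redo it with the right box.

```bash
python3 -c "
from wl import *
wl((264,94,328,111),'pics/wrist12.png')
import cv2
d=snapshot('top');cv2.imwrite('pics/top12.png',d['frame'][:,:,::-1])
print(finish_job())"
```

```text
px 269 322 [1.03570819e-02 9.95596140e+01] r [np.float64(0.0768), np.float64(0.0372)] err by dir -0.01697024255973023 by mid -0.015494582092635767
the job is handed in; nothing more can be done
None
```

View pics/top12.png

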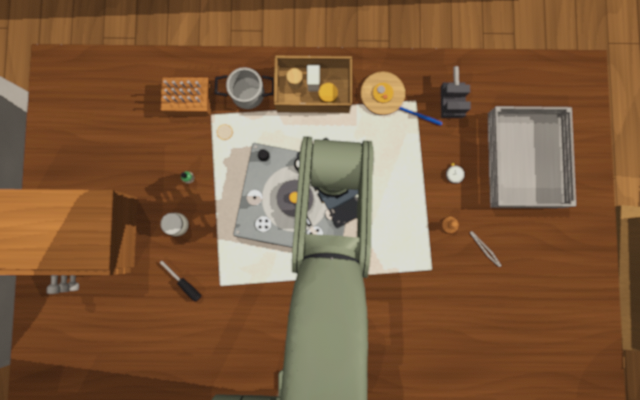

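The selector now points at the three-pip label, the start button has been pressed and released, and I handed the job in at about 13.6 s on the robot's clock. No verdict was reported.

- **Selector:** I pushed the tab anticlockwise with closed fingers. It overshot by about 0.05 rad (5.6 mm at the label), so I nudged it back from the other side before touching the button. My last wrist-camera check put the tab about 0.016 rad off, or 1.7 mm at the label circle, against the 10 mm allowed.
- **Start button:** I pressed it to a hard stop at about 22 N, then lifted off. The spring force faded out over about 6 mm of lift, which matches a full press. I judged that travel from the force and the fingertip height, since the button's travel can't be read directly. The wrist picture after lifting showed the button's white face clear, but I did not measure its height.
- **Loose things:** In the last top picture the bench items are where they started. The arm hid part of the case in that picture, including the screw tin and most of the button. I saw no sign of contact with either loose item on the case.
- **Failed check:** My first final tab-angle fit locked onto the wrong bright patch. I reran it on the tab's line just before handing in, and that gave the 0.016 rad figure.

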